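# Filter drawer home, then draw the lens post up level with the lamp and hold it

### The job

Set up the light path on the little optical rail: first push the open filter drawer of the lamp house fully home until its catch snaps in. Then take the square-framed lens by its frame and draw its post straight up in the post holder, without forcing it sideways or pulling it out, until the middle of the lens is level with the middle of the lamp's light port, with the lens still upright and facing the lamp. Finish while holding it there steadily so that a colleague can tighten the thumbscrew, and leave the other things on the bench where they are.

Things in the scene. Friction and masses are not known exactly. Their poses are not given: they have to be found in the camera images.
- filter_drawer (a joint): Slide of the filter drawer, in m: 0 = fully home, grows as the drawer comes out along the lamp's -x (to the robot), up to 0.048; starts 0.020 to 0.042 out. Friction about 1 N; a spring catch resists with up to 5 N more from 11 to 5 mm short of home, then snaps the drawer in and holds it there with about 4 N. Left between 11 and 5 mm it springs back out.
- drawer_knob (a point): Centre of the flat outer face of the drawer's knob, an aluminium disc 18 mm across, 10 mm thick; the face stands 16 mm before the dark front panel (24 mm wide, 64 mm high, centred on the knob). At the light port's height, facing the lamp's -x; pushed along the lamp's +x it closes the drawer. Moves with the drawer.
- lamp: Lamp house fixed on the rail by a steel column whose height varies. Origin 123 mm straight below the middle of the white filter chamber (80 mm in x, 62 in y, 84 high). x = the way the drawer slides home, y = along the rail away from the lens, z up; yaw = the rail's. Dark finned housing 88 x 105 x 96 mm, centred 83.5 mm along +y from the chamber; its fins reach 53 mm above the port's axis.
- lamp_port (a point): Centre of the lamp's round light port (end of a dark snout 48 mm across) which looks along the lamp's -y towards the lens. The light's axis runs level through it, 143 to 165 mm above the bench.
- post_holder: Post holder fixed on the rail: upright dark tube, 29 mm outside, bore 14.2 mm wide and 62 mm deep, on a carrier 60 x 44 mm. Origin on the rail's top (20 mm above the bench) on the bore's axis; z up, y along the rail to the lamp. Mouth 76 mm above the origin. The thumbscrew (loose) points to -y, 14 mm below the mouth, reaching 31 mm out.
- holder_mouth (a point): Centre of the mouth of the post holder's bore, 96 mm above the bench.
- lens_post: Lens on a post, loose in the holder, about 0.13 kg. Origin: centre of the post's foot, z up; starts standing on the bore's floor. Steel post 12.7 mm thick, 68 mm long, free to slide and turn; on it the dark square frame, 42 mm wide (x), 42 high, 12 thick (y), the glass (25 mm across) recessed in its +y and -y faces, +y to the lamp. Grip it from above across its flat sides, 42 mm apart in x.
- lens_center (a point): Centre of the lens, on the post's axis, 89 mm above the post's foot; 123 mm above the bench at the start.
- rail: Low aluminium optical rail fixed to the bench, 480 mm long (y), 50 mm wide, 20 mm high, origin at its middle on the bench. At its -y end, 215 mm from the middle, a fixed square fold mirror stands up to 186 mm above the bench.
- dish: White covered dish 60 mm across, 15 mm high, origin under its centre; leave alone.
- driver: Screwdriver 160 mm long lying on the bench; leave alone.
- cleaner: Small amber bottle 42 mm across, 85 mm high, origin under its centre; leave alone.
- spare_post: Spare steel post 78 mm high, 13 mm thick, on a round foot 38 mm across, origin under its centre; leave alone.
There are look-alikes about, which are no part of the job. Of the things that look like the lens_post, the smallest one is meant.

How it is judged:
On the way, in this order (a step that is already met when the one before it is completed fails the run):
1. the filter drawer is pushed home into its catch (value of joint filter_drawer below 0.0025 m), for 0.2 s.
2. the gripped lens has been drawn up level with the light port (z of lens_center in the frame of lamp_port between -0.005 and 0.005 m and contact force between the fingers and lens_post above 1 N), for 0.2 s.
At the end, for the whole second after the job is handed in: Drawer within 2.5 mm of home; lens centre within 5 mm of the port's height, held still in the gripper with its post still in the bore, upright within 4 degrees, facing the lamp within 11 degrees and pressing on the bore with less than 15 N (all of step 2 and value of joint filter_drawer below 0.0025 m and horizontal distance between lens_post and holder_mouth below 0.005 m and angle between lens_post's own z axis and vertical below 0.07 rad and angle between the y axis of lens_post and the y axis of lamp, either way round below 0.2 rad and contact force between lens_post and post_holder below 15 N and linear speed of lens_post below 0.01 m/s); the arm keeps its last pose, push and grip.
It fails at once if the post is pulled out of its holder (z of lens_post in the frame of holder_mouth above -0.006 m).
It fails at once if the post is forced sideways or jams in its bore while it is drawn up (z of lens_post in the frame of holder_mouth above -0.058 m and contact force between lens_post and post_holder above 20 N).
It fails at once if another thing on the bench is shifted by more than 3 cm (distance of any of dish, driver, cleaner, spare_post from where it was at the start of the episode above 0.03 m).
It also fails if it takes over 58 s, if anything falls off the work surface, if the arm or the gripper's body presses on something with over 40 N, if the wrist force passes 120 N, or if a joint passes its speed limit or range.

### The arm

A 7-joint arm with a two-finger parallel gripper is mounted at the origin on the work surface. World frame = base frame: x ahead of the robot, y to its left, z up, the work surface at z = 0. Lengths are in m, angles in rad, forces in N, time in s.
With the tool pointing down it reaches from about 0.4 to 0.85 m from the base axis. Payload 4.5 kg.
Tool frame: the origin (TCP) lies on the centre line of the jaws, within the pads' length; the fingertips stand 8 mm ahead of it and the grasp point (between the pads) lies 11 mm behind it; z points along the fingers, x is the direction in which the jaws open and shut, and the axes are right-handed (so a half turn about z gives the same grasp; the last joint's range is limited). The gripper opens to 88 mm and grips with 3 to 60 N. Pads are 18 mm wide; open, the fingers measure 123 mm over their backs; the gripper's body (75 mm by 187 mm) begins 45 mm behind the grasp point.
Start: joints at [1.263, 0.689, -0.195, 1.565, 0.157, 0.902, -0.215], TCP at [0.21, -0.589, 0.247] pointing down, gripper open.
Joint ranges: [-3.01, 3.01], [-0.46, 2.08], [-1.47, 1.51], [0.13, 2.56], [-1, 4.14], [0.04, 2.09], [-2.66, 2.66]. Speed limits (rad/s): [2.57, 2.57, 3.14, 3.14, 3.14, 3.14, 3.14].

### API

Orientations are given as a unit quaternion [x, y, z, w].
In Python, from plant import r gives the robot as it stands.
- The arm moves only by the shell command python3 -m pendant 'ROWS' [FORCE]. ROWS is JSON, a list of rows, each a list of 3 entries, a list of its own where there are three numbers: the turn, a rotation vector about the tool's x, y, z in rad, then the shift along the tool's x, y, z in m, then the opening, from 0 (shut) to 1 (fully open). In form: [[[wx, wy, wz], [tx, ty, tz], claw], ...]. A call has 1 to 10 rows; each row is the pose to reach, as a shift and turn from the pose commanded when the call began, along the tool's axes at that moment; what a row does not reach only later rows make up. A row lasts 1/10 s, in which the tool goes at most 50 mm and 8.59 degrees, less where a joint would pass 70% of its speed; a pose out of reach is approached as far as the arm can. A call with a gripper value outside its range is refused whole. The fingers move at their own pace and stop on an object; FORCE is the grip in N (left out, the last holds). Time passes only in rows, so rows that repeat a pose let the fingers close. It gives the time, the measured TCP pose, the force and the opening at its end, in the units of the state.
- r.get_state(): the state, without advancing time (a new reading comes with each control period).
- r.snapshot(name): name is "scene" or "top" or "wrist"; returns a dict with "image" (400x640x3 uint8, red, green, blue), "mtx" (3x3 intrinsics, pixels), "R" (3x3) and "t" (3): a world point X has camera coordinates R X + t; the wrist camera has in their place "T_tool_cam" (4x4, takes a point from camera to tool coordinates, whose origin is the TCP and whose axes are the tool frame's). Camera axes: x right, y down, z forward; pixel columns grow to the right and rows downward; lengths in m; the calibration is good to about 2 mm. A picture is of the moment at which its call begins: read the wrist's pose just before it. There is no depth.
- r.finish_job(): hands the job in, once; it reports no verdict.
The state is a dict: "clock": time; "q": joint angles; "qd": joint speeds; "joint_torque": joint torques, N m; "tool_pos": TCP position; "eef_rot": TCP orientation; "contact_force": force on the tool from outside, world axes, zero at the start; "moment": the same for the moment, N m; "opening": opening from 0.0 (shut) to 1.0 (fully open).
Only numpy, scipy, OpenCV 4.12 (cv2) and the standard library are available. Lean on these libraries where they do the work, as an engineer would, in place of code of your own. Each camera call takes 0.05 s, during which the arm holds its last target. There are 200 camera calls.

## Working session

There is one attempt and no reset: what is moved stays moved. The work goes in short steps, Python scripts to look and compute and a shell command to move; the robot and the scene stay as the last step left them, time stands still between calls to the robot, and variables do not carry over. Pictures are saved under pics/ and viewed, about 8 in all and at most 12, crops included, and the job is handed in when it is done.

```bash
ls; mkdir -p pics; python3 - <<'E'
from plant import r
import cv2,pickle
s=r.get_state();print(s['clock'],s['tool_pos'],s['eef_rot'],s['opening'])
d={}
for n in("scene","top"):
    p=r.snapshot(n);d[n]=p;cv2.imwrite(f"pics/{n}0.png",p["image"][:,:,::-1]);print(n,p['mtx'],p['R'],p['t'])
pickle.dump(d,open('d0.pkl','wb'))
E
```

```text
pics
0.0 [ 0.20924402 -0.58827083  0.24590753] [ 8.17080890e-01 -5.76522295e-01 -7.92535786e-04 -4.84682436e-04] 0.9993377681471185
scene [[395.52634244   0.         325.70965546]
 [  0.         395.52634244 200.82037925]
 [  0.           0.           1.        ]] [[ 0.43381236  0.90072584 -0.0223561 ]
 [ 0.55650297 -0.28737477 -0.7795641 ]
 [-0.70859811  0.32574331 -0.62592333]] [-0.27163588 -0.22888457  1.35915527]
top [[472.27154214   0.         321.86746367]
 [  0.         472.27154214 201.50726201]
 [  0.           0.           1.        ]] [[ 0.02183635 -0.99976105  0.00101177]
 [-0.97928602 -0.02159289 -0.2013272 ]
 [ 0.20130094  0.00340544 -0.97952352]] [0.01061531 0.573097   1.00221765]
```

View pics/scene0.png

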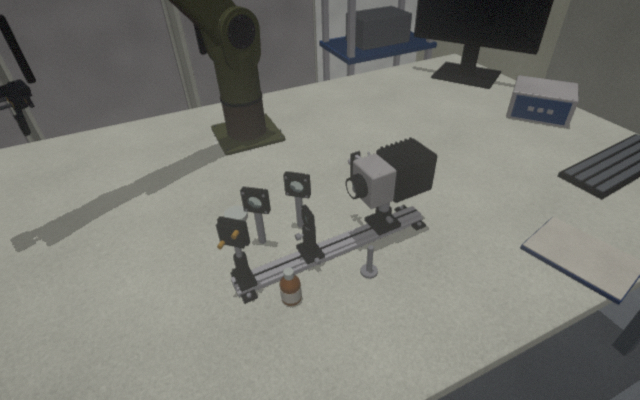

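View pics/top0.png

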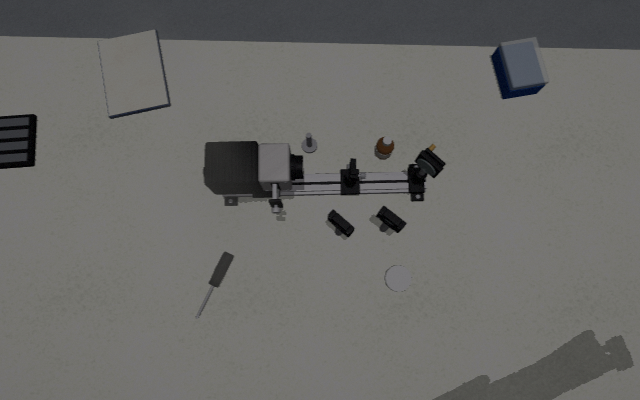

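```bash
python3 - <<'E'
import cv2,pickle
d=pickle.load(open('d0.pkl','rb'))
a=d['top']['image'][130:250,195:455,::-1];cv2.imwrite('pics/tc.png',cv2.convertScaleAbs(cv2.resize(a,None,fx=3,fy=3,interpolation=cv2.INTER_CUBIC),alpha=1.6,beta=15))
a=d['scene']['image'][135:310,210:450,::-1];cv2.imwrite('pics/sc.png',cv2.convertScaleAbs(cv2.resize(a,None,fx=3.3333,fy=3.3333,interpolation=cv2.INTER_CUBIC),alpha=1.6,beta=15))
E
```

```text
(no output)
```

View pics/tc.png

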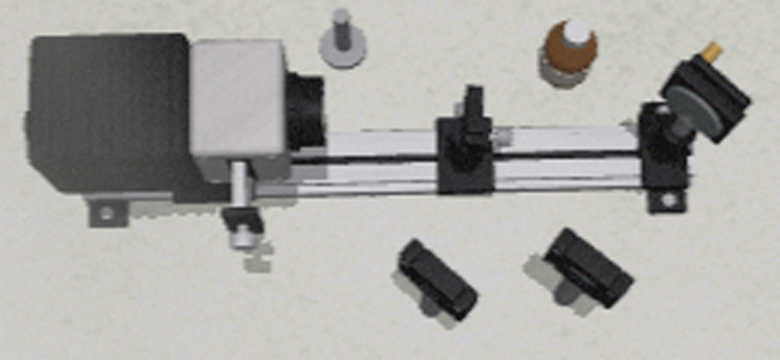

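View pics/sc.png

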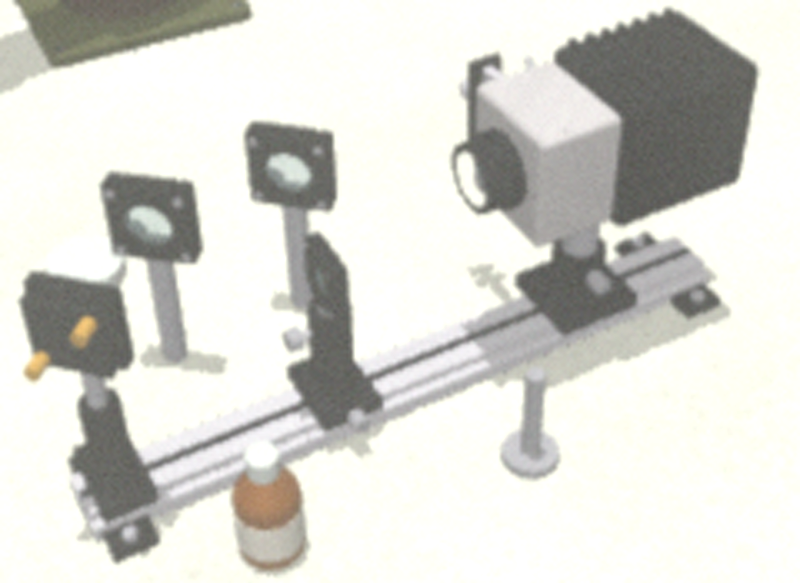

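```bash
cat > h.py <<'E'
import numpy as np,pickle,cv2
from scipy.spatial.transform import Rotation as Ro
def P(p): return p['mtx']@np.c_[p['R'],p['t']]
def tri(p1,a,p2,b):
    X=cv2.triangulatePoints(P(p1),P(p2),np.float64(a).reshape(2,1),np.float64(b).reshape(2,1));return (X[:3]/X[3]).ravel()
def proj(p,X): x=p['mtx']@(p['R']@np.asarray(X)+p['t']);return x[:2]/x[2]
def onz(p,a,z):
    d=p['R'].T@np.linalg.solve(p['mtx'],[*a,1]);c=-p['R'].T@p['t'];return c+d*(z-c[2])/d[2]
def wristcam(p,s):
    T=np.eye(4);T[:3,:3]=Ro.from_quat(s['eef_rot']).as_matrix();T[:3,3]=s['tool_pos'];M=np.linalg.inv(T@p['T_tool_cam'])
    return dict(image=p['image'],mtx=p['mtx'],R=M[:3,:3],t=M[:3,3])
E
python3 - <<'E'
from h import *
np.set_printoptions(precision=4,suppress=True)
d=pickle.load(open('d0.pkl','rb'));t=d['top'];s=d['scene']
tc=lambda u,v:(195+u/3-.33,130+v/3-.33); sc=lambda u,v:(210+u*.3-.35,135+v*.3-.35)
for n,a,b in [('port',(325,112),(473,178)),('c+x-y',(285,40),(540,147)),('c+x+y',(190,40),(620,118)),('knob',(243,240),(465,88)),('lens top+x',(475,87),(345,265)),('lens top -x',(478,145),(313,240)),('bottle',(576,30),(262,455)),('spare top',(342,14),(536,373))]:
    X=tri(t,tc(*a),s,sc(*b));print(n,X,proj(t,X)-tc(*a),proj(s,X)-sc(*b))
for n,a,z in [('slot1',(300,160),.02),('slot2',(635,153),.02),('edgefar1',(330,133),.02),('edgefar2',(600,127),.02),('edgenear1',(300,197),.02),('edgenear2',(630,187),.02),('chR',(285,40),.2),('chL',(190,40),.2),('lenstop',(475,87),.144),('carrierTL',(440,118),.03),('carrierBR',(493,194),.03),('dish',(609,444),.015)]:
    print(n,onz(t,tc(*a),z))
E
```

```text
port [0.6233 0.0642 0.162 ] [-0.5308 -0.2513] [-0.8001  0.1347]
c+x-y [0.6607 0.0898 0.2016] [-0.2772 -0.1433] [-0.4314  0.0849]
c+x+y [0.6583 0.1511 0.2024] [0.4293 0.244 ] [ 0.6591 -0.1539]
knob [0.5315 0.1134 0.1631] [0.9727 0.457 ] [ 1.3096 -0.2371]
lens top+x [ 0.6479 -0.0382  0.1481] [-0.9593 -0.3779] [-1.5177  0.1748]
lens top -x [ 0.6081 -0.0417  0.1399] [-0.6937 -0.2607] [-1.0495  0.1115]
bottle [ 0.7123 -0.1195  0.0851] [0.0098 0.0033] [ 0.0171 -0.0015]
spare top [0.723  0.0569 0.0805] [-0.2202 -0.1076] [-0.3775  0.0681]
slot1 [0.6235 0.0881 0.02  ]
slot2 [ 0.6349 -0.174   0.02  ]
edgefar1 [0.6458 0.0653 0.02  ]
edgefar2 [ 0.6554 -0.1468  0.02  ]
edgenear1 [0.5939 0.0871 0.02  ]
edgenear2 [ 0.6075 -0.1698  0.02  ]
chR [0.661  0.0893 0.2   ]
chL [0.6596 0.1523 0.2   ]
lenstop [ 0.6483 -0.0405  0.144 ]
carrierTL [ 0.6572 -0.0206  0.03  ]
carrierBR [ 0.5974 -0.0623  0.03  ]
dish [ 0.4094 -0.1521  0.015 ]
```

```bash
cat >> h.py <<'E'
YAW=.0435
def tgt(pos,rot,claw=None):
    "rot: 3x3 with columns tool axes; print relative row from the present measured pose"
    from plant import r
    s=r.get_state();R0=Ro.from_quat(s['eef_rot']).as_matrix()
    w=Ro.from_matrix(R0.T@rot).as_rotvec();p=R0.T@(np.asarray(pos)-s['tool_pos'])
    print('row',np.round(w,3).tolist(),np.round(p,4).tolist(),'deg',np.degrees(np.linalg.norm(w)).round(1),'dist',np.linalg.norm(p).round(3))
def down(yaw,tilt=0):
    c,s_=np.cos(yaw),np.sin(yaw)
    R=np.c_[[c,s_,0],[s_,-c,0],[0,0,-1]]
    return R@Ro.from_rotvec([tilt,0,0]).as_matrix()
E
python3 - <<'E'
from h import *
R=down(YAW-np.pi/2)
tgt([.45,-.25,.30],R);tgt([.44,.11,.30],R)
E
```

```text
row [0.0, 0.002, 0.298] [-0.2382, -0.3403, -0.0537] deg 17.1 dist 0.419
row [0.0, 0.002, 0.298] [-0.5807, -0.4515, -0.0531] deg 17.1 dist 0.737
```

```bash
python3 -m pendant '[[[0,0,0.3],[-0.238,-0.34,-0.054],0],[[0,0,0.3],[-0.238,-0.34,-0.054],0],[[0,0,0.3],[-0.238,-0.34,-0.054],0],[[0,0,0.3],[-0.238,-0.34,-0.054],0],[[0,0,0.3],[-0.238,-0.34,-0.054],0],[[0,0,0.3],[-0.238,-0.34,-0.054],0],[[0,0,0.3],[-0.238,-0.34,-0.054],0],[[0,0,0.3],[-0.238,-0.34,-0.054],0],[[0,0,0.3],[-0.238,-0.34,-0.054],0],[[0,0,0.3],[-0.238,-0.34,-0.054],0]]' 20
python3 - <<'E'
from h import *
tgt([.43,.11,.26],down(YAW-np.pi/2,.7))
E
```

```text
clock: 1.1
tool_pos: [0.4523, -0.2471, 0.3009]
eef_rot: [0.724, -0.69, 0.0, -0.001]
contact_force: [-1.3, 0.1, -0.5]
opening: 0.115
row [0.698, 0.003, 0.005] [-0.3577, 0.0048, 0.0414] deg 40.0 dist 0.36
```

```bash
python3 -m pendant '[[[0.7,0,0],[-0.358,0.005,0.04],0],[[0.7,0,0],[-0.358,0.005,0.04],0],[[0.7,0,0],[-0.358,0.005,0.04],0],[[0.7,0,0],[-0.358,0.005,0.04],0],[[0.7,0,0],[-0.358,0.005,0.04],0],[[0.7,0,0],[-0.358,0.005,0.04],0],[[0.7,0,0],[-0.358,0.005,0.04],0],[[0.7,0,0],[-0.358,0.005,0.04],0],[[0.7,0,0],[-0.358,0.005,0.04],0],[[0.7,0,0],[-0.358,0.005,0.04],0]]'
python3 - <<'E'
from h import *
from plant import r
s=r.get_state();p=wristcam(r.snapshot('wrist'),s);pickle.dump(p,open('w1.pkl','wb'))
cv2.imwrite('pics/w1.png',cv2.convertScaleAbs(p['image'][:,:,::-1],alpha=1.5,beta=10))
for X in ([.531,.115,.16],[.62,.119,.16],[.6245,.064,.16]): print(proj(p,X))
E
```

```text
clock: 2.1
tool_pos: [0.4567, -0.0135, 0.3599]
eef_rot: [0.694, -0.66, 0.205, -0.203]
contact_force: [0.5, 1.2, 0.0]
opening: 0.007
[201.43981234 216.29711332]
[209.87870798 144.86952581]
[256.08984827 143.82082278]
```

View pics/w1.png

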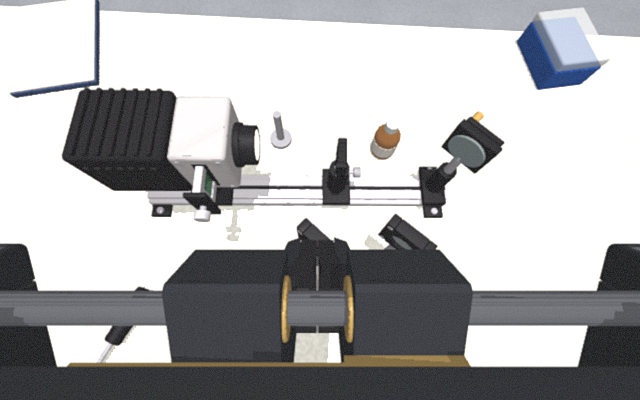

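```bash
python3 - <<'E'
from h import *
tgt([.44,.113,.20],down(YAW-np.pi/2,.7))
E
```

```text
row [0.114, -0.006, 0.019] [-0.1251, 0.0959, 0.1263] deg 6.6 dist 0.202
```

```bash
python3 -m pendant '[[[0.11,0,0.02],[-0.125,0.096,0.126],0],[[0.11,0,0.02],[-0.125,0.096,0.126],0],[[0.11,0,0.02],[-0.125,0.096,0.126],0],[[0.11,0,0.02],[-0.125,0.096,0.126],0],[[0.11,0,0.02],[-0.125,0.096,0.126],0],[[0.11,0,0.02],[-0.125,0.096,0.126],0],[[0.11,0,0.02],[-0.125,0.096,0.126],0],[[0.11,0,0.02],[-0.125,0.096,0.126],0]]'
python3 - <<'E'
from h import *
R=down(YAW-np.pi/2,.7)
f=np.array([.525,.114,.161])-R[:,2]*.008-[.012,0,0]
tgt(f,R)
from plant import r
s=r.get_state();p=wristcam(r.snapshot('wrist'),s);pickle.dump(p,open('w2.pkl','wb'))
cv2.imwrite('pics/w2.png',cv2.convertScaleAbs(p['image'][:,:,::-1],alpha=1.5,beta=10))
for X in ([.531,.115,.16],[.62,.119,.202],[.6245,.064,.16]): print(proj(p,X))
E
```

```text
clock: 2.95
tool_pos: [0.4561, 0.1146, 0.3692]
eef_rot: [0.681, -0.663, 0.225, -0.217]
contact_force: [0.1, 0.4, -0.2]
opening: 0.005
row [0.064, -0.029, -0.006] [-0.0018, 0.0784, 0.1933] deg 4.1 dist 0.209
[314.39517651 233.24207079]
[313.22664474 146.09613491]
[357.11467405 161.9466863 ]
```

View pics/w2.png

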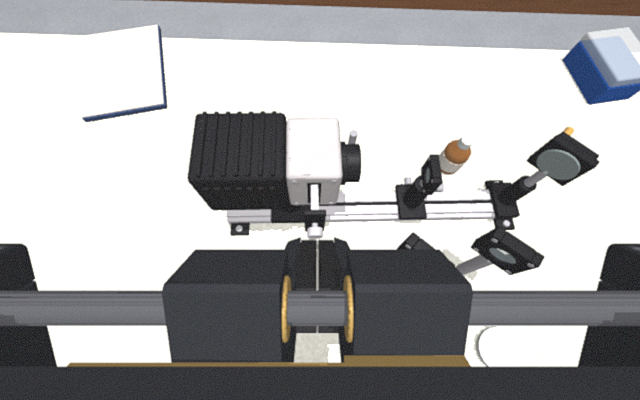

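```bash
python3 - <<'E'
from h import *
from plant import r
print(r.get_state()['q'].round(3) if hasattr(r.get_state()['q'],'round') else r.get_state()['q'])
for ti in(.35,.2):
  R=down(YAW-np.pi/2,ti)
  tgt(np.array([.500,.114,.161])-R[:,2]*.008-R[:,1]*-.0,R)
  tgt(np.array([.475,.114,.25]),R)
E
```

```text
[-1.397  0.282  1.124  2.388 -0.999  0.044 -0.923]
row [-0.285, -0.026, -0.008] [-0.0001, 0.0856, 0.1857] deg 16.4 dist 0.204
row [-0.285, -0.026, -0.008] [0.0008, 0.0552, 0.1069] deg 16.4 dist 0.12
row [-0.435, -0.025, -0.01] [-0.0001, 0.0845, 0.1861] deg 25.0 dist 0.204
row [-0.435, -0.025, -0.01] [0.0008, 0.0552, 0.1069] deg 25.0 dist 0.12
```

```bash
python3 -m pendant '[[[-0.15,0,0],[0,0,0],0],[[-0.3,-0.01,0],[0,0,0],0],[[-0.435,-0.025,-0.01],[0,0.01,0.02],0],[[-0.435,-0.025,-0.01],[0,0.055,0.107],0],[[-0.435,-0.025,-0.01],[0,0.055,0.107],0],[[-0.435,-0.025,-0.01],[0,0.055,0.107],0],[[-0.435,-0.025,-0.01],[0,0.055,0.107],0],[[-0.435,-0.025,-0.01],[0,0.055,0.107],0]]'
python3 - <<'E'
from h import *
from plant import r
print(np.round(r.get_state()['q'],3))
R=down(YAW-np.pi/2,.2)
tgt(np.array([.495,.114,.161])-R[:,2]*.008,R)
E
```

```text
clock: 3.8
tool_pos: [0.4766, 0.1125, 0.2532]
eef_rot: [0.716, -0.69, 0.07, -0.075]
contact_force: [-0.3, -0.2, -0.6]
opening: 0.007
[-0.946  0.629  0.973  2.166 -0.997  0.596 -0.813]
row [-0.006, 0.001, -0.006] [-0.0006, 0.0007, 0.086] deg 0.5 dist 0.086
```

```bash
python3 -m pendant '[[[0,0,0],[0,0,0.04],0],[[0,0,0],[0,0,0.086],0],[[0,0,0],[0,0,0.086],0],[[0,0,0],[0,0,0.086],0],[[0,0,0],[0,0,0.086],0]]'
python3 - <<'E'
from h import *
from plant import r
s=r.get_state();print(np.round(s['q'],3))
p=wristcam(r.snapshot('wrist'),s);pickle.dump(p,open('w3.pkl','wb'))
cv2.imwrite('pics/w3.png',cv2.convertScaleAbs(cv2.resize(p['image'][100:320,200:440,::-1],None,fx=2.5,fy=2.5,interpolation=cv2.INTER_CUBIC),alpha=1.5,beta=10))
E
```

```text
clock: 4.3
tool_pos: [0.4936, 0.1139, 0.1685]
eef_rot: [0.717, -0.689, 0.07, -0.074]
contact_force: [-0.1, -0.4, 0.4]
opening: 0.004
[-0.595  0.659  0.385  2.198 -0.989  0.215 -0.879]
```

View pics/w3.png

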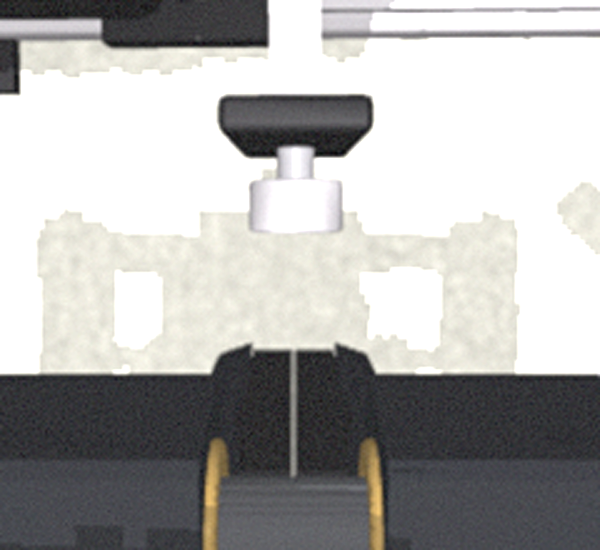

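```bash
python3 -m pendant '[[[0,0,0],[0,-0.015,0.003],0],[[0,0,0],[0,-0.024,0.005],0],[[0,0,0],[0,-0.029,0.006],0],[[0,0,0],[0,-0.034,0.007],0],[[0,0,0],[0,-0.039,0.008],0],[[0,0,0],[0,-0.044,0.009],0]]'
```

```text
clock: 4.95
tool_pos: [0.5375, 0.1168, 0.1668]
eef_rot: [0.718, -0.689, 0.069, -0.073]
contact_force: [-4.8, -0.4, 3.5]
opening: 0.002
```

```bash
python3 -c "
from plant import r
import numpy as np
print(np.round(r.get_state()['q'],3))"; python3 -m pendant '[[[0,0,0],[0,-0.004,0.001],0],[[0,0,0],[0,-0.008,0.0016],0],[[0,0,0],[0,-0.012,0.0024],0]]'
```

```text
[-0.618  0.716  0.479  2.077 -0.928  0.331 -0.93 ]
clock: 5.25
tool_pos: [0.548, 0.1173, 0.1662]
eef_rot: [0.718, -0.689, 0.067, -0.072]
contact_force: [-5.4, -0.9, 0.9]
opening: 0.005
```

```bash
python3 -m pendant '[[[0,0,0],[0,-0.003,0.0006],0],[[0,0,0],[0,-0.006,0.0012],0]]'
```

```text
clock: 5.45
tool_pos: [0.5489, 0.1174, 0.165]
eef_rot: [0.719, -0.689, 0.063, -0.069]
contact_force: [-22.6, -0.7, 15.6]
opening: 0.005
```

```bash
python3 -m pendant '[[[0,0,0],[0,-0.003,0.0006],0],[[0,0,0],[0,-0.006,0.0012],0]]'
```

```text
clock: 5.65
tool_pos: [0.5493, 0.1174, 0.1642]
eef_rot: [0.719, -0.69, 0.059, -0.066]
contact_force: [-36.1, -1.3, 29.7]
opening: 0.006
```

```bash
python3 -m pendant '[[[0,0,0],[0,0.02,-0.004],0],[[0,0,0],[0,0.06,-0.012],0],[[0,0,0],[0,0.07,-0.06],0],[[0,0,0],[0,0.07,-0.10],0],[[0,0,0],[0,0.07,-0.14],0],[[0,0,0],[0,0.07,-0.14],0]]'
python3 - <<'E'
from h import *
from plant import r
np.set_printoptions(precision=4,suppress=True)
d=pickle.load(open('d0.pkl','rb'));t=d['top'];s=d['scene']
tc=lambda u,v:(195+u/3-.33,130+v/3-.33); sc=lambda u,v:(210+u*.3-.35,135+v*.3-.35)
for a,b in [((440,272),(292,126)),((597,258),(152,180))]:
    X=tri(t,tc(*a),s,sc(*b));print(X,proj(t,X)-tc(*a))
st=r.get_state();print(np.round(st['q'],3))
tgt([.60,.0,.30],down(YAW-np.pi));tgt([.629,-.04,.22],down(YAW-np.pi));tgt([.54,-.0,.30],down(YAW))
p=r.snapshot('scene');cv2.imwrite('pics/s2.png',cv2.convertScaleAbs(cv2.resize(p['image'][135:310,210:450,::-1],None,fx=3.3333,fy=3.3333,interpolation=cv2.INTER_CUBIC),alpha=1.6,beta=15))
p=r.snapshot('top');cv2.imwrite('pics/t2.png',cv2.convertScaleAbs(cv2.resize(p['image'][130:250,195:455,::-1],None,fx=3,fy=3,interpolation=cv2.INTER_CUBIC),alpha=1.6,beta=15))
E
```

```text
clock: 6.25
tool_pos: [0.468, 0.1135, 0.2943]
eef_rot: [0.718, -0.688, 0.072, -0.077]
contact_force: [1.4, 0.3, -0.3]
opening: 0.001
[ 0.5144 -0.0156  0.1609] [-0.7214 -0.2673]
[ 0.5267 -0.1198  0.1597] [-1.2736 -0.3713]
[-0.931  0.479  0.854  2.13  -0.657  0.56  -1.163]
row [-0.163, 0.168, 1.563] [0.1189, -0.1256, 0.0206] deg 90.5 dist 0.174
row [-0.163, 0.168, 1.563] [0.1603, -0.1356, 0.1044] deg 90.5 dist 0.235
row [-0.168, -0.163, -1.566] [0.1164, -0.0669, 0.0081] deg 90.7 dist 0.134
```

View pics/s2.png

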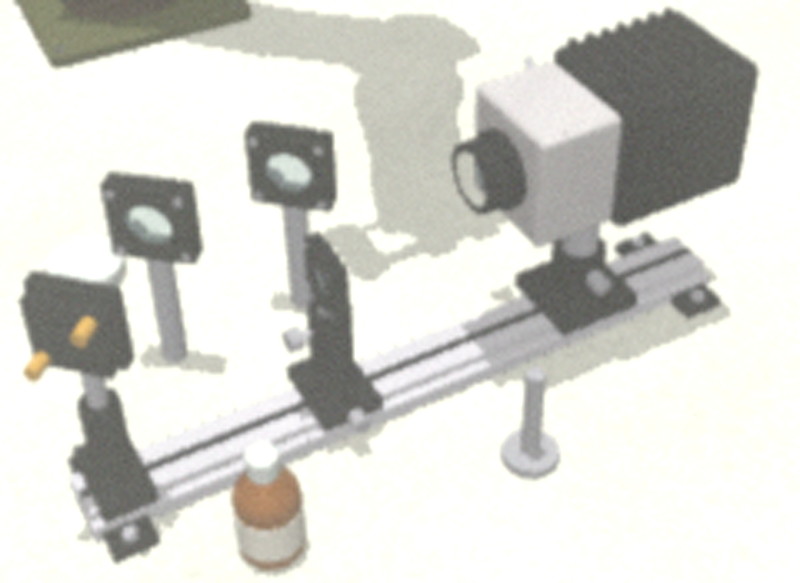

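```bash
python3 -m pendant '[[[0,0,0.15],[0,0,0],1],[[-0.03,0.03,0.3],[0,0,0],1],[[-0.163,0.168,1.563],[0.118,-0.126,0.03],1],[[-0.163,0.168,1.563],[0.118,-0.126,0.03],1],[[-0.163,0.168,1.563],[0.118,-0.126,0.03],1],[[-0.163,0.168,1.563],[0.15,-0.13,0.05],1],[[-0.163,0.168,1.563],[0.16,-0.136,0.07],1],[[-0.163,0.168,1.563],[0.16,-0.136,0.07],1],[[-0.163,0.168,1.563],[0.16,-0.136,0.07],1],[[-0.163,0.168,1.563],[0.16,-0.136,0.07],1]]'
python3 - <<'E'
from h import *
from plant import r
st=r.get_state();print(np.round(st['q'],3))
tgt([.629,-.04,.22],down(YAW-np.pi))
E
```

```text
clock: 7.35
tool_pos: [0.6192, -0.0407, 0.2456]
eef_rot: [-0.059, 0.998, -0.004, -0.002]
contact_force: [0.3, -0.6, 0.3]
opening: 0.888
[-0.52   0.952  1.122  1.612 -0.905  1.18  -2.213]
row [-0.008, -0.004, 0.075] [-0.0099, -0.0003, 0.0255] deg 4.3 dist 0.027
```

```bash
python3 -m pendant '[[[-0.008,-0.004,0.075],[-0.01,0,0.026],1],[[-0.008,-0.004,0.075],[-0.01,0,0.026],1],[[-0.008,-0.004,0.075],[-0.01,0,0.026],1],[[-0.008,-0.004,0.075],[-0.01,0,0.026],1]]'
python3 - <<'E'
from h import *
from plant import r
s=r.get_state();print(np.round(s['q'],3));tgt([.629,-.04,.22],down(YAW-np.pi))
p=wristcam(r.snapshot('wrist'),s);pickle.dump(p,open('w4.pkl','wb'))
cv2.imwrite('pics/w4.png',cv2.convertScaleAbs(p['image'][:,:,::-1],alpha=1.6,beta=20))
for X in ([.629,-.04,.144],[.608,-.041,.144],[.65,-.039,.144],[.6245,.064,.16],[.629,-.04,.02]): print(proj(p,X))
E
```

```text
clock: 7.75
tool_pos: [0.6292, -0.0396, 0.2227]
eef_rot: [-0.026, 1.0, -0.001, 0.002]
contact_force: [-0.9, -1.1, 1.3]
opening: 1.0
[-0.504  0.982  1.096  1.611 -0.943  1.153 -2.266]
row [-0.002, 0.004, 0.008] [0.0002, -0.0004, 0.0027] deg 0.5 dist 0.003
[317.87928632 214.51899111]
[348.23986965 214.68489873]
[287.53206505 214.35315651]
[316.47494314 357.85017055]
[317.97557508 180.29777698]
```

View pics/w4.png

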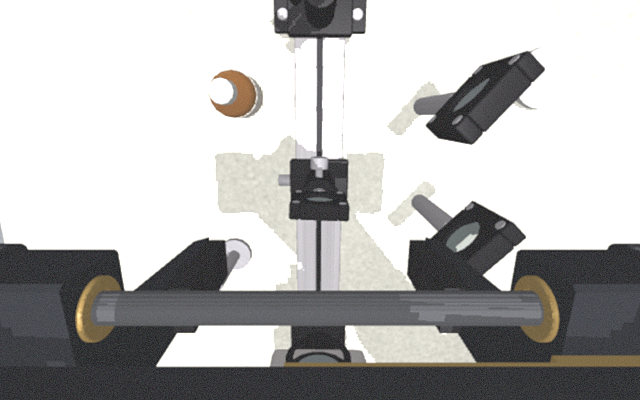

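```bash
python3 - <<'E'
from h import *
p=pickle.load(open('w4.pkl','rb'))
cv2.imwrite('pics/w4c.png',cv2.convertScaleAbs(cv2.resize(p['image'][140:240,260:380,::-1],None,fx=6,fy=6,interpolation=cv2.INTER_CUBIC),alpha=3,beta=20))
E
```

```text
(no output)
```

View pics/w4c.png

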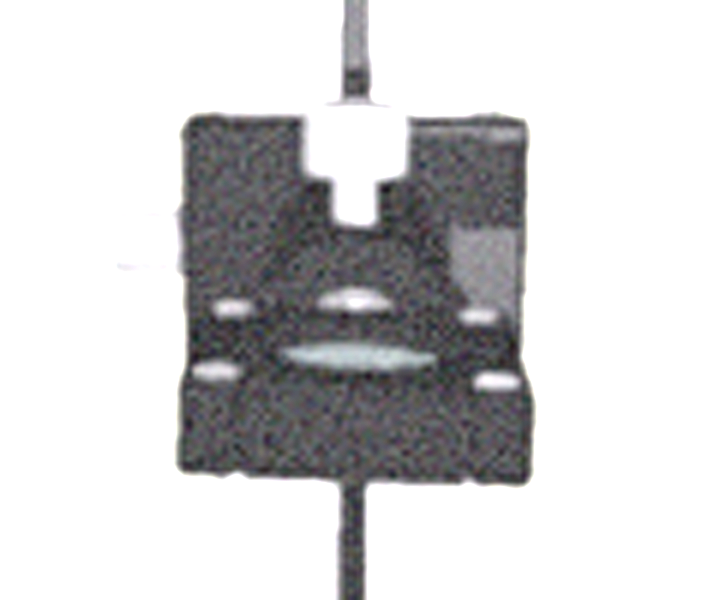

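```bash
python3 - <<'E'
from h import *
tgt([.628,-.042,.119],down(YAW-np.pi))
E
```

```text
row [-0.002, 0.005, 0.008] [0.0019, -0.0023, 0.104] deg 0.5 dist 0.104
```

```bash
python3 -m pendant '[[[-0.002,0.005,0.008],[0.0015,-0.002,0.02],1],[[-0.002,0.005,0.008],[0.0015,-0.002,0.05],1],[[-0.002,0.005,0.008],[0.0015,-0.002,0.08],1],[[-0.002,0.005,0.008],[0.0015,-0.002,0.104],1],[[-0.002,0.005,0.008],[0.0015,-0.002,0.104],1],[[-0.002,0.005,0.008],[0.0015,-0.002,0.104],1]]'
python3 - <<'E'
from h import *
from plant import r
s=r.get_state();print(np.round(s['q'],3));tgt([.628,-.042,.119],down(YAW-np.pi))
p=wristcam(r.snapshot('wrist'),s);pickle.dump(p,open('w5.pkl','wb'))
cv2.imwrite('pics/w5.png',cv2.convertScaleAbs(p['image'][:,:,::-1],alpha=2,beta=20))
for X in ([.628,-.042,.144],): print(proj(p,X))
E
```

```text
clock: 8.4
tool_pos: [0.6287, -0.0416, 0.1196]
eef_rot: [-0.021, 1.0, 0.0, 0.0]
contact_force: [0.7, -0.9, 1.0]
opening: 0.998
[-0.424  1.041  0.862  1.68  -0.978  0.911 -2.251]
row [0.0, 0.0, -0.001] [0.0007, -0.0003, 0.0006] deg 0.0 dist 0.001
[319.32649302 292.68139887]
```

View pics/w5.png

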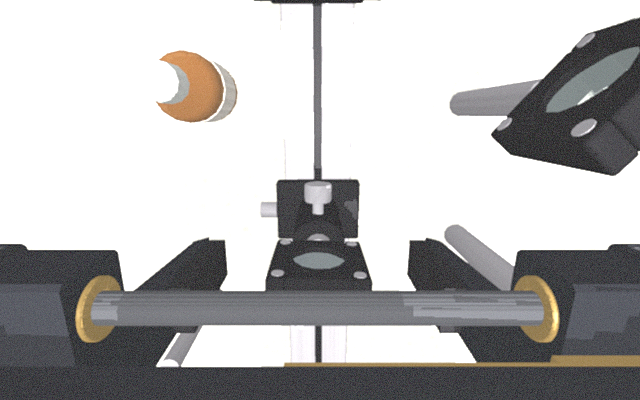

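```bash
python3 -m pendant '[[[0,0,0],[0,0,0],0.6],[[0,0,0],[0,0,0],0.6],[[0,0,0],[0,0,0],0.3],[[0,0,0],[0,0,0],0.3],[[0,0,0],[0,0,0],0.3],[[0,0,0],[0,0,0],0.3],[[0,0,0],[0,0,0],0.3]]' 8; python3 -m pendant '[[[0,0,0],[0,0,0],0.3]]' 8
```

```text
clock: 9.15
tool_pos: [0.6284, -0.0413, 0.1185]
eef_rot: [-0.021, 1.0, 0.0, -0.001]
contact_force: [0.2, 0.5, 0.8]
opening: 0.476
clock: 9.25
tool_pos: [0.6284, -0.0413, 0.1184]
eef_rot: [-0.021, 1.0, 0.0, -0.001]
contact_force: [-0.4, -0.1, 0.1]
opening: 0.478
```

```bash
python3 -m pendant '[[[0,0,0],[0,0,0],0.3],[[0,0,0],[0,0,0],0.3],[[0,0,0],[0,0,-0.002],0.3],[[0,0,0],[0,0,-0.004],0.3],[[0,0,0],[0,0,-0.006],0.3],[[0,0,0],[0,0,-0.008],0.3]]' 18
```

```text
clock: 9.85
tool_pos: [0.6283, -0.0412, 0.1266]
eef_rot: [-0.021, 1.0, 0.0, -0.001]
contact_force: [-0.4, -0.6, -1.7]
opening: 0.473
```

```bash
python3 -m pendant '[[[0,0,0],[0,0,-0.003],0.3],[[0,0,0],[0,0,-0.006],0.3],[[0,0,0],[0,0,-0.009],0.3],[[0,0,0],[0,0,-0.012],0.3],[[0,0,0],[0,0,-0.012],0.3]]'
```

```text
clock: 10.35
tool_pos: [0.6286, -0.0414, 0.139]
eef_rot: [-0.021, 1.0, 0.0, -0.0]
contact_force: [0.4, -0.4, -1.1]
opening: 0.478
```

```bash
python3 -m pendant '[[[0,0,0],[0,0,-0.003],0.3],[[0,0,0],[0,0,-0.006],0.3],[[0,0,0],[0,0,-0.009],0.3],[[0,0,0],[0,0,-0.012],0.3],[[0,0,0],[0,0,-0.015],0.3],[[0,0,0],[0,0,-0.0175],0.3],[[0,0,0],[0,0,-0.0175],0.3]]'
python3 - <<'E'
from h import *
from plant import r
p=r.snapshot('scene');pickle.dump(p,open('s6.pkl','wb'))
cv2.imwrite('pics/s6.png',cv2.convertScaleAbs(cv2.resize(p['image'][150:260,280:410,::-1],None,fx=6,fy=5.4,interpolation=cv2.INTER_CUBIC)[:594,:780],alpha=2,beta=15))
E
```

```text
clock: 11.05
tool_pos: [0.6286, -0.0414, 0.1564]
eef_rot: [-0.021, 1.0, 0.0, -0.0]
contact_force: [0.4, -0.8, -1.1]
opening: 0.473
```

View pics/s6.png

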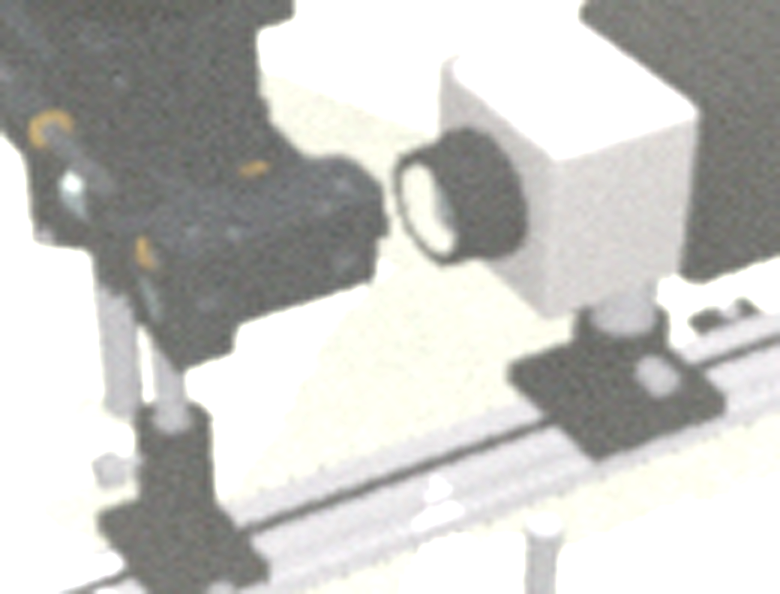

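```bash
python3 - <<'E'
from h import *
from scipy.optimize import brentq
p=pickle.load(open('s6.pkl','rb'));c=lambda u,v:(280+u/6-.4,150+v/5.4-.4)
d=pickle.load(open('d0.pkl','rb'));t=d['top']
def zat(a,x,y): return brentq(lambda z:proj(p,[x,y,z])[1]-a[1],0,.4)
for n,a,x,y in [('port',(428,209),.6245,.064),('ctop',(558,160),.6605,.0893),('cbot',(548,315),.6605,.0893),('mouth',(172,420),.628,-.0415)]:
    z=zat(c(*a),x,y);print(n,round(z,4),proj(p,[x,y,z])-c(*a))
E
```

```text
port 0.1625 [-2.35432086e-03 -2.84217094e-14]
ctop 0.2006 [-1.67194476e+00 -2.84217094e-14]
cbot 0.1256 [-1.74084985  0.        ]
mouth 0.0977 [-8.21615176e-01  2.84217094e-14]
```

```bash
python3 -m pendant '[[[0,0,0],[0,0,0],0.3],[[0,0,0],[0,0,0],0.3],[[0,0,0],[0,0,0],0.3],[[0,0,0],[0,0,0],0.3],[[0,0,0],[0,0,0],0.3]]'
python3 - <<'E'
from plant import r
s=r.get_state();print(s['tool_pos'],s['contact_force'],s['moment'],abs(s['qd']).max() if hasattr(s['qd'],'max') else s['qd'])
print(r.finish_job())
E
```

```text
clock: 11.6
tool_pos: [0.6284, -0.0413, 0.1559]
eef_rot: [-0.021, 1.0, 0.0, -0.001]
contact_force: [0.8, -0.6, -1.2]
opening: 0.478
[ 0.62836047 -0.04131953  0.15590696] [ 0.80842534 -0.59570112 -1.19788021] [ 0.11574451 -0.02723142  0.00795547] 0.0016225544760847474
the job is handed in; nothing more can be done
None
```

I pushed the filter drawer home, then gripped the rail lens by its frame and drew it up about 37.5 mm. I handed the job in at 11.6 s while holding the lens there.

- **Drawer:** I pushed the knob to a hard stop, with about 36 N along the slide at the end. Afterwards the scene picture no longer showed the drawer's front panel standing out. I did not measure the drawer's position directly.
- **Lens height:** By the tool's travel the lens centre is at about 0.1605 m. My picture estimates of the port height disagree by a few millimetres, from 0.1586 m to 0.163 m. After allowing for a 1–2 mm bias in the camera, I took it as 0.1605–0.161 m, inside the 5 mm tolerance. I did not measure the lens centre against the port in one picture.
- **Hold:** The last reading showed about 1.2 N downward, which is the lens's weight, and 1 N or less sideways. The grip opening matched the 42 mm frame, and the arm was still. The tool was vertical and its yaw matched the rail's. The post was still in the holder in the last picture.
- **Other things on the bench:** I did not knowingly touch anything else. Apart from the lens and drawer, nothing looked moved in the pictures, but I did not measure each item again.

An early attempt to tilt the gripper 40° for the push ran into joint limits. I used about 11° of tilt instead.

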